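Put the setting block away, then hold the sander run lever at mid travel

TASK

The dark wooden setting block is still standing beside the drum of the spindle sander: put it back upright and fully down in its own pocket of the block rack, the empty one that it fits snugly, and let go of it. Only then push the sander's spring-loaded hold-to-run lever down to its middle position, where the top of its paddle is level with the top of the steel post beside it (half of its travel; never down to the stop, which trips it), and finish while still holding it there: do not let go at the end. Leave everything else on the bench as it stands.

Things in the scene. Friction and masses are not known exactly. Their poses are not given: they have to be found in the camera images.
- block_mid_center (a point): Centre of the setting block: dark hardwood, 45 mm long (its x axis) x 28 mm thick (y) x 70 mm tall (z), about 70 g, standing upright on the sander plate on the robot's side of the drum.
- pocket_mid: The block's own pocket: a wooden socket 80 x 66 x 30 mm tall on the rack's board. Origin: centre of its underside, which is 12 mm above the bench. In its top is a rectangular hole 50 mm along its x, 33 mm along its y, 25 mm deep with a small chamfer; its floor is 5 mm above the origin. With the block home (its length along the pocket's x, either way round) the block's centre is 40 mm above the origin and the block stands 40 mm out of the pocket.
- pocket_wide: An empty pocket of the same outside size, for a wider block (hole 50 x 45 mm): the wrong one. The three pockets stand in one row along the rack's y, 78 mm apart, in any order.
- pocket_thin: The third pocket, same outside size (hole 50 x 21 mm), holding the thin block, which stands 40 mm out of it.
- sander: Spindle sander let into the bench: an aluminium plate 220 x 220 mm, 6 mm thick, with an upright brown drum 38 mm in diameter, its top 85 mm above the bench, at x = +20 mm in the plate's frame. Origin: centre of the plate's underside. Fixed.
- run_lever (a joint): Angle of the hold-to-run lever: 0 released (sprung up), 0.30 rad at the lower stop; the middle position is 0.15 rad (0.09 to 0.21 is still run). A spring pushes it up: at the paddle about 4 N to start, 9 N at the middle, 14 N at the stop.
- paddle_top (a point): Centre of the top face of the lever's black rubber paddle, 50 mm (along the lever) x 60 mm across; push down here. Released it is 91 mm above the bench; at the middle position 70 mm; at the stop 49 mm. The paddle's axes: x points from the paddle to the hinge 140 mm away (the lever box stands there, its top 87 mm above the bench), y is across.
- post_top (a point): Top of the steel post, 10 mm in diameter, rising 70 mm above the bench 62 mm to the +y side of the paddle's centre: the paddle's top is level with it at the middle position. Fixed to the lever's base plate.
- block_thin_center (a point): setting block of the rack's set, 45 x 16 x 70 mm tall, dark wood, standing at home in the thin pocket (point: its centre). Leave it.
- sleeve: spare sanding sleeve, brown upright tube 41 mm across, 75 mm tall, standing on the sander plate beyond the drum. Origin: centre of its underside. Leave it.
- glue: yellow glue bottle, 60 mm across, 170 mm tall. Origin: centre of its underside. Leave it.
- tape: yellow and black tape measure, 65 x 36 x 60 mm tall. Origin: centre of its underside. Leave it.
- sandblock: cork hand sanding block, 100 x 60 x 26 mm tall, lying flat. Origin: centre of its underside. Leave it.
- pot: steel pot, 72 mm across, 100 mm tall. Origin: centre of its underside. Leave it.
- driver: screwdriver lying on the bench, its length along its own x. Leave it.
- offcut: light wooden offcut, 50 x 190 x 18 mm, lying flat. Origin: centre of its underside. Leave it.

How it is judged:
By the outcome, as a careful person would: the job done as asked, in the order asked, and still so for the second after the job is handed in, while the arm keeps its last pose, push and grip.
It also fails if it takes over 54 s, if anything falls off the work surface, if the arm or the gripper's body presses on something with over 40 N, if the wrist force passes 120 N, or if a joint passes its speed limit or range.

ROBOT

A 7-joint arm with a two-finger parallel gripper is mounted at the origin on the work surface. World frame = base frame: x ahead of the robot, y to its left, z up, the work surface at z = 0. Lengths are in m, angles in rad, forces in N, time in s.
With the tool pointing down it reaches from about 0.4 to 0.85 m from the base axis. Payload 10.4 kg.
Tool frame: the origin (TCP) lies on the centre line of the jaws, within the pads' length; the fingertips stand r.finger_overhang ahead of it and the grasp point (between the pads) lies 5 mm behind it (r.finger_overhang is the distance from the TCP to the fingertips, in m); z points along the fingers, y is the line along which they close (so a half turn about z gives the same grasp; the last joint's range is limited). The gripper opens to 87 mm and grips with 3 to 60 N. Pads are 19 mm wide; open, the fingers measure 117 mm over their backs; the gripper's body (75 mm by 190 mm) begins 51 mm behind the grasp point.
Start: joints at [-1.155, 0.332, -0.065, 1.46, 0.022, 1.35, -0.088], TCP at [0.266, 0.566, 0.205] pointing down, gripper open.
Joint ranges: [-2.6, 2.6], [-0.5, 2.12], [-1.47, 1.34], [0.16, 2.42], [-1.27, 4.41], [0.06, 2.06], [-2.6, 2.6]. Speed limits (rad/s): [2.22, 2.22, 2.79, 2.79, 3.14, 3.14, 3.14].

INTERFACE

Orientations are given as a unit quaternion [x, y, z, w].
In Python, from bench import read_state, viewer, r gives the robot as it stands.
- The arm moves only by the tool carry_out, never from a script. Its argument "moves" is a list of rows, each a list of 6 numbers: the shift along the tool's x, y, z in units of 40 mm (1.0 is 40 mm), then the turn, a rotation vector about the tool's x, y, z in units of 8 degrees (1.0 is 8 degrees). A call has 1 to 20 rows; each row shifts and turns the commanded pose from where the row before left it, along the tool's axes as they then stand; what a row does not reach is not made up. A row lasts 1/8 s, in which the tool goes at most 62.5 mm and 10.7 degrees, less where a joint would pass 70% of its speed; a pose out of reach is approached as far as the arm can. A call is refused whole if a number of a shift passes 1 or a number of a turn 1, either way. A call with a gripper value outside its range is refused whole. "fingers" is the finger opening in mm, from 0 to 87, set as the call begins (left out, the last holds). The fingers move at their own pace and stop on an object; "force" is the grip in N (left out, the last holds). Time passes only in rows, so rows that do not move let the fingers close. It gives the time, the measured TCP pose, the force, the opening and the grip force at its end, in the units of the state.
- read_state(): the state, without advancing time (a new reading comes with each control period).
- viewer.camera(name): name is "scene" or "top"; returns a dict with "pixels" (400x640x3 uint8, red, green, blue), "range_z" (400x640 float32, m along the optical axis (not along the pixel's ray), 0 where there is no reading), "fx", "fy", "cx", "cy" (pixels), "xyz" and "orientation" of the camera in the world. Camera axes: x right, y down, z forward; pixel columns grow to the right and rows downward; lengths in m; the calibration is good to about 2 mm. A picture is of the moment at which its call begins.
- r.close_job(): hands the job in; it is judged then, once.
The state is a dict: "time": time; "joint_positions": joint angles; "joint_vel": joint speeds; "joint_torque": joint torques, N m; "ee_pos": TCP position; "eef_rot": TCP orientation; "ft_force": force on the tool from outside, world axes, zero at the start; "torque": the same for the moment, N m; "width": finger opening in m; "grip_force": force on a finger pad.
Only numpy, scipy, OpenCV 4.12 (cv2) and the standard library are available. Lean on these libraries where they do the work, as an engineer would, in place of code of your own. Each camera call takes 0.05 s, during which the arm holds its last target. There are 200 camera calls.

## Working session

There is one attempt and no reset: what is moved stays moved. The work goes in short steps, Python scripts to look and compute and a tool call to move; the robot and the scene stay as the last step left them, time stands still between calls to the robot, and variables do not carry over. Pictures are saved under pics/ and viewed, at most 10 in all, crops included, and the job is handed in when it is done.

Besides the shell and the picture viewer there is one more tool, called after "Emit:" as a command line: name --pt "numbers of a row" for each row, then --argument value for the rest. carry_out: Moves the arm, as the interface text tells. Its arguments: {"type":"object","properties":{"moves":{"type":"array","items":{"type":"array","items":{"type":"number"}}},"fingers":{"type":"number"},"force":{"type":"number"}},"required":["moves"]}

```bash
mkdir -p pics
cat > h.py <<'E'
import numpy as np, cv2
from scipy.spatial.transform import Rotation as R
from bench import read_state, viewer, r
def cam(n):
    c=viewer.camera(n); c['R']=R.from_quat(c['orientation']).as_matrix(); c['p']=np.array(c['xyz']); return c
def cloud(c):
    v,u=np.mgrid[0:400,0:640]; z=c['range_z']
    P=np.stack([(u-c['cx'])/c['fx']*z,(v-c['cy'])/c['fy']*z,z],-1)
    W=P@c['R'].T+c['p']; W[z==0]=np.nan; return W
def ray(c,u,v,h):
    d=c['R']@np.array([(u-c['cx'])/c['fx'],(v-c['cy'])/c['fy'],1]); return c['p']+d*(h-c['p'][2])/d[2]
E
python3 - <<'E'
from h import *
for n in('scene','top'):
    c=cam(n); cv2.imwrite(f'pics/{n}0.png',c['pixels'][:,:,::-1]); np.savez(f'{n}0.npz',**c); print(n,c['p'],c['R'].round(2).tolist(),c['fx'])
print(read_state(), r.finger_overhang)
E
```

```text
scene [1.44529627 0.00952885 0.74799638] [[-0.01, 0.61, -0.79], [1.0, -0.01, -0.02], [-0.02, -0.79, -0.61]] 389.3397478805989
top [ 0.52049368 -0.01186312  0.93977739] [[-0.03, -1.0, 0.07], [-1.0, 0.03, 0.03], [-0.03, -0.07, -1.0]] 360.9804559540453
{'time': 0.1, 'joint_positions': array([-1.15460596,  0.3327689 , -0.06469297,  1.46083113,  0.02162667,
        1.34988437, -0.08844411]), 'joint_vel': array([ 0.00086605, -0.00052716, -0.00123084,  0.00031852,  0.00048616,
       -0.00219173, -0.00021842]), 'joint_torque': array([ 1.00434070e-03, -6.24544573e+01,  2.41326308e-02, -3.90715563e+01,
       -6.15774910e-02,  3.66077316e-02,  9.43180680e-05]), 'ee_pos': array([0.26539536, 0.56546845, 0.20427085]), 'eef_rot': array([ 2.17603308e-01,  9.76037111e-01, -5.90997999e-04, -9.00074852e-05]), 'ft_force': array([0.47654144, 0.13150518, 0.56029169]), 'torque': array([-0.02472053,  0.01420102,  0.02905251]), 'grip_force': 0.0, 'width': 0.08700720994829006} 0.014
```

View pics/scene0.png

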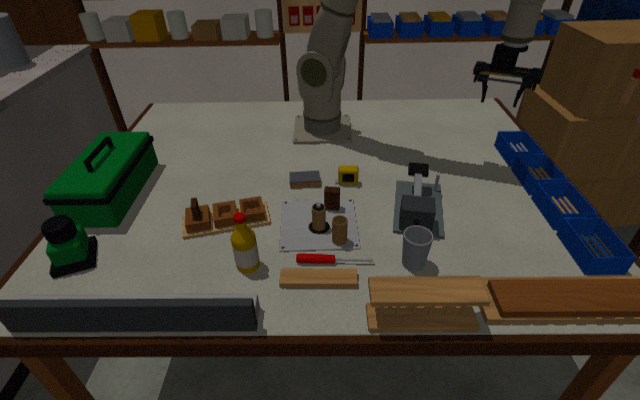

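View pics/top0.png

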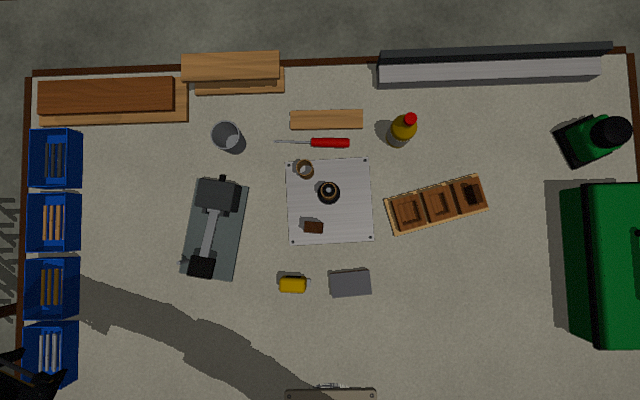

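Scene view: block at about (332,198), rack at (225,215), lever at (418,200). Top view: block (313,227), drum (328,192), pockets at (408,210), (441,203) and (470,195, holding the thin block), paddle (201,266), lever box (217,195). Next I'll enlarge the rack and the block.

Run:
```python
from h import *
c=dict(np.load('top0.npz')); s=dict(np.load('scene0.npz'))
a=cv2.resize(c['pixels'][165:245,375:495],(780,520),interpolation=cv2.INTER_CUBIC)
cv2.imwrite('pics/rack.png',np.clip(a[:,:,::-1]*1.6,0,255))
a=c['pixels'][150:290,175:375]
b=cv2.resize(a,(800,560),interpolation=cv2.INTER_CUBIC)
cv2.imwrite('pics/mid.png',np.clip(b[:,:,::-1]*1.6,0,255))
W=cloud(c); f=lambda u,v:(u,v,W[v,u].round(3).tolist())
for p in [(313,227),(328,192),(304,169),(201,266),(217,195),(408,210),(441,203),(470,195),(293,284),(350,283)]: print(f(*p))
# raised masks
def rect(name,x0,x1,y0,y1,z0,z1):
    m=(W[...,0]>x0)&(W[...,0]<x1)&(W[...,1]>y0)&(W[...,1]<y1)&(W[...,2]>z0)&(W[...,2]<z1)
    q=W[m]; (cx,cy),sz,an=cv2.minAreaRect((q[:,:2]*1000).astype(np.float32)); print(name,len(q),cx,cy,sz,an,'z',np.median(q[:,2]))
p=W[227,313]; rect('block',p[0]-.04,p[0]+.04,p[1]-.05,p[1]+.05,.066,.09)
p=W[266,201]; rect('paddle',p[0]-.06,p[0]+.045,p[1]-.05,p[1]+.05,.080,.10)
p=W[203,441]; rect('rack',p[0]-.12,p[0]+.12,p[1]-.2,p[1]+.2,.037,.047)
rect('rackboard',p[0]-.12,p[0]+.12,p[1]-.2,p[1]+.2,.008,.047)
p=W[195,217]; rect('box',p[0]-.05,p[0]+.07,p[1]-.06,p[1]+.06,.082,.092)
```

```text
(313, 227, [0.521, 0.03, 0.074])
(328, 192, [0.603, -0.009, 0.085])
(304, 169, [0.673, 0.053, 0.005])
(201, 266, [0.436, 0.295, 0.089])
(217, 195, [0.604, 0.258, 0.083])
(408, 210, [0.558, -0.211, 0.015])
(441, 203, [0.573, -0.293, 0.02])
(470, 195, [0.588, -0.35, 0.063])
(293, 284, [0.385, 0.082, 0.057])
(350, 283, [0.379, -0.057, 0.025])
block 220 520.4805908203125 30.633100509643555 (44.80461883544922, 27.80869483947754) 83.65672302246094 z 0.07508428882900725
paddle 621 445.09210205078125 296.2925109863281 (61.07759475708008, 72.77393341064453) 79.29859924316406 z 0.08905965384293535
rack 1730 570.2562866210938 -282.3497619628906 (79.74286651611328, 223.45263671875) 14.348966598510742 z 0.040976972130822464
rackboard 3620 586.3021240234375 -254.20602416992188 (319.5029602050781, 204.31593322753906) 89.09004211425781 z 0.03369952549908445
box 1047 605.2171020507812 264.74609375 (89.88111114501953, 69.35733032226562) 79.05392456054688 z 0.08576379311035298[ WARN:0@0.229] global loadsave.cpp:1063 imwrite_ Unsupported depth image for selected encoder is fallbacked to CV_8U.
```

View pics/rack.png

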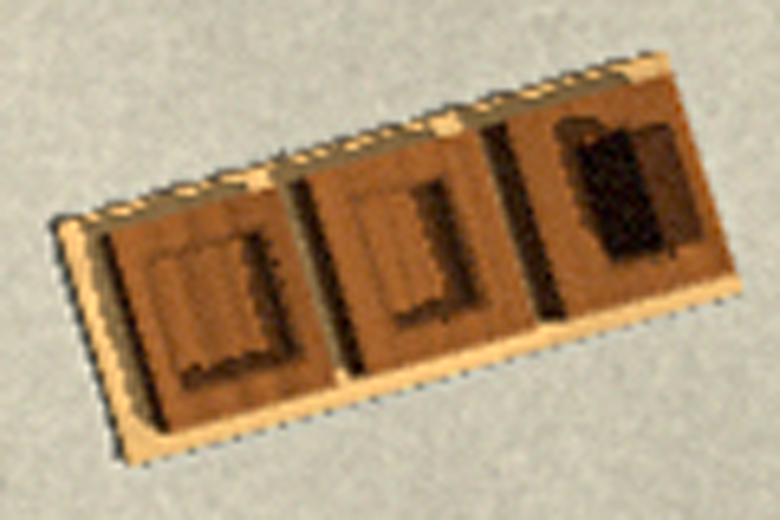

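View pics/mid.png

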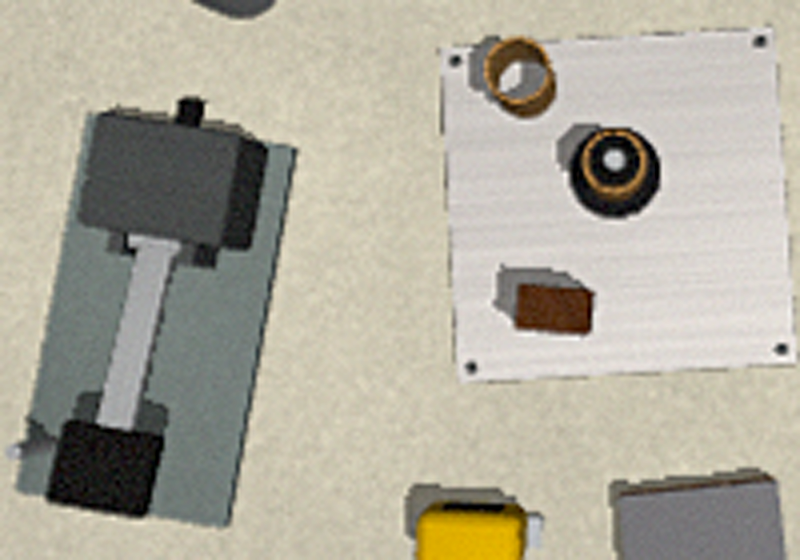

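Rack crop: the left hole (about 225,310) is clearly wider than the middle one (about 415,250). The right pocket holds the thin block (620,190), so the middle pocket is the block's own. Mid crop: block (553,308) clear of the drum (615,165), paddle (105,468), post (12,452). Moving to the block now.

Emit:
carry_out --pt "0 0 0 0 0 0.99" --pt "0 0 0 0 0 0.99" --pt "0 0 0 0 0 0.99" --pt "0 0 0 0 0 0.99" --pt "0 0 0 0 0 0.99" --pt "0 0 0 0 0 0.99" --pt "0 0 0 0 0 0.99" --pt "0 0 0 0 0 0.99" --pt "0 0 0 0 0 0.98" --fingers 60 --force 20

```text
time: 1.23
ee_pos: [0.2654, 0.5656, 0.2045]
eef_rot: [0.747, 0.665, -0.0, 0.0]
ft_force: [-0.7, 0.5, -0.9]
width: 0.0604
grip_force: 0.0
```

Emit:
carry_out --pt "-0.9 0.56 0 0 0 0" --pt "-0.9 0.56 0 0 0 0" --pt "-0.9 0.56 0 0 0 0" --pt "-0.9 0.56 0 0 0 0" --pt "-0.9 0.56 0 0 0 0" --pt "-0.9 0.56 0 0 0 0" --pt "-0.9 0.56 0 0 0 0" --pt "-0.9 0.56 0 0 0 0" --pt "-0.9 0.56 0 0 0 0" --pt "-0.9 0.56 0 0 0 0" --pt "-0.9 0.56 0 0 0 0" --pt "-0.9 0.56 0 0 0 0" --pt "-0.9 0.56 0 0 0 0" --pt "-0.89 0.54 0 0 0 0" --pt "0 0 0.5 0 0 0" --pt "0 0 0.5 0 0 0" --pt "0 0 0 0 0 0"

```text
time: 3.35
ee_pos: [0.5197, 0.0305, 0.1636]
eef_rot: [0.745, 0.667, -0.001, -0.001]
ft_force: [-0.2, 0.2, 0.9]
width: 0.0598
grip_force: 0.0
```

```bash
cat >> h.py <<'E'
def togo(x,y,z,yaw_y):
    """remaining shift (units) along tool axes, and turn about tool z; yaw_y = wanted tool-y heading, deg"""
    s=read_state(); M=R.from_quat(s['eef_rot']).as_matrix()
    now=np.degrees(np.arctan2(M[1,1],M[0,1])); d=(yaw_y-now+90)%180-90
    print('pos',s['ee_pos'].round(4),'yaw_y',now.round(2),'tilt',M[:,2].round(4),'t',s['time'],'F',s['ft_force'].round(1))
    a=np.radians(yaw_y if abs((yaw_y-now+180)%360-180)<90 else yaw_y+180)
    D=np.array([x,y,z])-s['ee_pos']
    print('after turn: x %.3f y %.3f z %.3f units; turn z %.3f units'%(D[0]*-np.sin(a)/.04+D[1]*np.cos(a)/.04,(D[0]*np.cos(a)+D[1]*np.sin(a))/.04,-D[2]/.04,-d/8))
E
python3 -c "
from h import *
togo(.5205,.0306,.053,-6.34)"
```

```text
pos [0.5197 0.0305 0.1636] yaw_y -6.35 tilt [-2.9e-03 -8.0e-04 -1.0e+00] t 3.35 F [-0.2  0.2  0.9]
after turn: x 0.004 y 0.020 z 2.765 units; turn z -0.001 units
```

Emit:
carry_out --pt "0 0.02 0.7 0 0 0" --pt "0 0 0.7 0 0 0" --pt "0 0 0.7 0 0 0" --pt "0 0 0.4 0 0 0" --pt "0 0 0.27 0 0 0" --pt "0 0 0 0 0 0"

```text
time: 4.1
ee_pos: [0.5216, 0.0307, 0.0541]
eef_rot: [0.745, 0.667, -0.0, -0.0]
ft_force: [0.8, -0.7, -0.4]
width: 0.0601
grip_force: 0.0
```

Emit:
carry_out --pt "0 0 0 0 0 0" --pt "0 0 0 0 0 0" --pt "0 0 0 0 0 0" --pt "0 0 0 0 0 0" --pt "0 0 0 0 0 0" --pt "0 0 0 0 0 0" --fingers 15 --force 25

```text
time: 4.85
ee_pos: [0.5217, 0.0307, 0.0543]
eef_rot: [0.745, 0.667, 0.0, -0.0]
ft_force: [-0.1, 0.3, 2.2]
width: 0.0272
grip_force: 25.0
```

Emit:
carry_out --pt "0 0 -0.4 0 0 0" --pt "0 0 -0.8 0 0 0" --pt "0 0 -0.8 0 0 0" --pt "0 0 -0.8 0 0 0" --pt "0 0 -0.2 0 0 0"

```text
time: 5.48
ee_pos: [0.5227, 0.0306, 0.1767]
eef_rot: [0.745, 0.667, 0.002, 0.001]
ft_force: [-0.1, 0.0, -0.9]
width: 0.0274
grip_force: 25.0
```

```bash
python3 -c "
from h import *
togo(.570,-.2825,.16,-75.65)"
```

```text
pos [0.5227 0.0306 0.1767] yaw_y -6.36 tilt [ 0.0035  0.0013 -1.    ] t 5.475 F [-0.1  0.  -0.9]
after turn: x -0.794 y 7.877 z 0.418 units; turn z 8.661 units
```

Emit:
carry_out --pt "0 0 0 0 0 0.96" --pt "0 0 0 0 0 0.96" --pt "0 0 0 0 0 0.96" --pt "0 0 0 0 0 0.96" --pt "0 0 0 0 0 0.96" --pt "0 0 0 0 0 0.96" --pt "0 0 0 0 0 0.96" --pt "0 0 0 0 0 0.96" --pt "0 0 0 0 0 0.98"

```text
time: 6.6
ee_pos: [0.5211, 0.0306, 0.1736]
eef_rot: [0.992, 0.123, -0.001, 0.0]
ft_force: [0.7, -0.7, -0.4]
width: 0.0273
grip_force: 25.0
```

Emit:
carry_out --pt "-0.08 0.79 0 0 0 0" --pt "-0.08 0.79 0 0 0 0" --pt "-0.08 0.79 0 0 0 0" --pt "-0.08 0.79 0 0 0 0" --pt "-0.08 0.79 0 0 0 0" --pt "-0.08 0.79 0 0 0 0" --pt "-0.08 0.79 0 0 0 0" --pt "-0.08 0.79 0 0 0 0" --pt "-0.08 0.79 0 0 0 0" --pt "-0.08 0.76 0 0 0 0" --pt "0 0 0.4 0 0 0" --pt "0 0 0.4 0 0 0" --pt "0 0 0.3 0 0 0" --pt "0 0 0 0 0 0"

```text
time: 8.35
ee_pos: [0.5684, -0.2809, 0.1288]
eef_rot: [0.992, 0.126, -0.001, -0.001]
ft_force: [-0.2, 0.0, -0.2]
width: 0.027
grip_force: 25.0
```

Run:
```python
from h import *
togo(.570,-.2825,.12,-75.65)
c=cam('scene');np.savez('scene1.npz',**c); t=cam('top');np.savez('top1.npz',**t)
a=cv2.resize(c['pixels'][120:260,170:290],(514,600),interpolation=cv2.INTER_CUBIC)
cv2.imwrite('pics/s1.png',cv2.convertScaleAbs(a[:,:,::-1],alpha=1.6))
# hole from initial pictures, both cameras, depth below rim
e=np.array([np.cos(np.radians(14.35)),np.sin(np.radians(14.35))]); n=np.array([-e[1],e[0]])
for f in('top0','scene0'):
    W=cloud(dict(np.load(f+'.npz'))); q=W.reshape(-1,3); d=q[:,:2]-[.570,-.2825]; x=d@e; y=d@n; z=q[:,2]
    m=(z>.037)&(z<.046)&(abs(x)<.06)&(abs(y)<.045)
    print(f,'outer x',np.percentile(x[m],[.5,99.5]).round(4),'y',np.percentile(y[m],[.5,99.5]).round(4),'z',np.median(z[m]).round(4))
    m=(z<.034)&(abs(x)<.034)&(abs(y)<.026); print(' hole x',x[m].min().round(4),x[m].max().round(4),'y',y[m].min().round(4),y[m].max().round(4),m.sum(),'zmin',z[m].min().round(4))
W=cloud(c);q=W.reshape(-1,3); d=q[:,:2]-[.570,-.2825]; x=d@e; y=d@n; z=q[:,2]
for zz in np.arange(.05,.12,.008):
    m=(abs(z-zz)<.004)&(abs(x)<.045)&(abs(y)<.03)
    if m.sum()>5: print('held z%.3f'%zz,m.sum(),'x',x[m].max().round(4),'y',np.percentile(y[m],[2,98]).round(4), 'xmed',np.median(x[m]).round(4))
```

```text
pos [ 0.5684 -0.2809  0.1288] yaw_y -75.55 tilt [-0.0019  0.0011 -1.    ] t 8.35 F [-0.2  0.  -0.2]
after turn: x 0.030 y 0.049 z 0.221 units; turn z 0.012 units
top0 outer x [-0.0393  0.0398] y [-0.0446  0.0336] z 0.0409
 hole x -0.0247 0.0253 y -0.0176 0.0105 262 zmin 0.0112
scene0 outer x [-0.0395  0.0437] y [-0.0356  0.0447] z 0.0405
 hole x -0.0283 0.0332 y -0.0256 0.0259 222 zmin -0.7589
held z0.082 18 x 0.0227 y [-0.0107  0.0149] xmed 0.0191
held z0.090 25 x 0.0243 y [-0.0121  0.0146] xmed 0.0205
held z0.098 26 x 0.0224 y [-0.0108  0.0148] xmed 0.0196
held z0.106 27 x 0.0231 y [-0.0123  0.0145] xmed 0.0201
held z0.114 28 x 0.0223 y [-0.012   0.0145] xmed 0.02
```

View pics/s1.png

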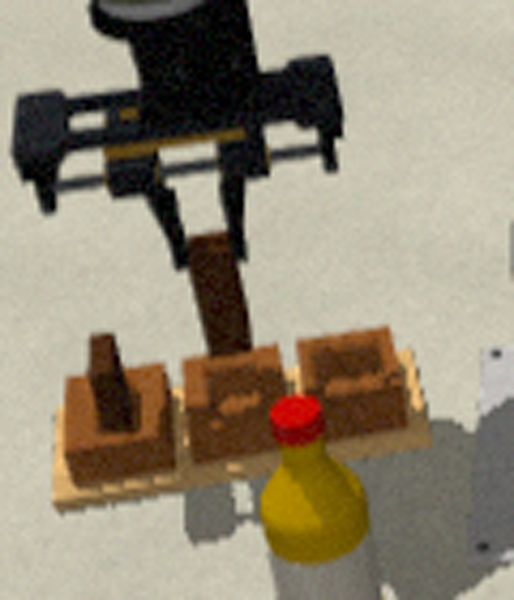

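The held block is upright above the middle pocket, at about (220,295) in the crop, with no visible tilt. I'll make one check of its offset to the pocket, using the same camera for both.

Run:
```python
from h import *
e=np.array([np.cos(np.radians(14.35)),np.sin(np.radians(14.35))]); n=np.array([-e[1],e[0]])
def loc(f):
    c=dict(np.load(f)); W=cloud(c); d=W[...,:2]-[.570,-.2825]; return d@e,d@n,W[...,2],c['pixels']
for f in('top0.npz','scene0.npz'):
    x,y,z,_=loc(f); m=(z>.038)&(z<.044)&(abs(x)<.05)&(abs(y)<.13)
    print(f,'rack y',np.percentile(y[m],[.3,99.7]).round(4),'x',np.percentile(x[m],[.5,99.5]).round(4))
    for nm,s in(('pocket',m&(abs(y)<.036)),): print(nm,'y',np.percentile(y[s],[1,99]).round(4),cv2.minAreaRect(np.stack([x[s],y[s]],-1).astype(np.float32)*1000))
    for lo,hi in((-.04,-.028),(.028,.04)): # gap edges rows
        pass
# held block front face in scene: fit x and slope vs y, vs z
x,y,z,p=loc('scene1.npz'); m=(z>.078)&(z<.118)&(abs(x-.02)<.006)&(abs(y)<.025)
A=np.c_[y[m],z[m]-.1,np.ones(m.sum())]; k,*_=np.linalg.lstsq(A,x[m],rcond=None); print('front face x=',k.round(4),'y rng',np.percentile(y[m],[1,99]).round(4),m.sum())
x,y,z,p=loc('scene0.npz'); # thin pocket/mid pocket front faces for reference
m=(z>.017)&(z<.036)&(abs(x-.04)<.008)&(abs(y)<.030); print('mid pocket front x',np.median(x[m]).round(4),m.sum())
m=(z>.05)&(z<.082)&(abs(y+.078)<.03)&(abs(x)<.03); print('thin blk front x',np.percentile(x[m],[50,90,98]).round(4),'y',np.percentile(y[m],[2,98]).round(4))
```

```text
top0.npz rack y [-0.1107  0.1115] x [-0.0393  0.0401]
pocket y [-0.0321  0.0335] ((0.2866401672363281, 0.5367698669433594), (79.69152069091797, 67.31362915039062), 0.04776328429579735)
scene0.npz rack y [-0.113   0.1077] x [-0.0392  0.0435]
pocket y [-0.0355  0.0289] ((3.1345977783203125, -2.9565200805664062), (85.76482391357422, 65.54473876953125), 0.10646237432956696)
front face x= [0.0089 0.0053 0.0201] y rng [-0.0126  0.0145] 113
mid pocket front x 0.0409 93
thin blk front x [0.0228 0.0255 0.026 ] y [-0.0883 -0.0727]
```

Emit:
carry_out --pt "0.065 0.073 0.3 0 0 0" --pt "0 0 0.3 0 0 0" --pt "0 0 0.2 0 0 0" --pt "0 0 0.15 0 0 0" --pt "0 0 0.1 0 0 0" --pt "0 0 0 0 0 0"

```text
time: 9.2
ee_pos: [0.5719, -0.2844, 0.0879]
eef_rot: [0.992, 0.125, -0.0, -0.0]
ft_force: [0.2, 0.6, -1.3]
width: 0.0271
grip_force: 25.0
```

Emit:
carry_out --pt "0 0 0.08 0 0 0" --pt "0 0 0.08 0 0 0" --pt "0 0 0.08 0 0 0" --pt "0 0 0 0 0 0"

```text
time: 9.7
ee_pos: [0.5719, -0.2843, 0.0782]
eef_rot: [0.992, 0.125, -0.0, -0.0]
ft_force: [-0.7, 0.0, -0.6]
width: 0.0272
grip_force: 25.0
```

Emit:
carry_out --pt "0 0 0.1 0 0 0" --pt "0 0 0.1 0 0 0" --pt "0 0 0.06 0 0 0" --pt "0 0 0.04 0 0 0" --pt "0 0 0.03 0 0 0" --pt "0 0 0 0 0 0"

```text
time: 10.45
ee_pos: [0.5721, -0.2844, 0.0654]
eef_rot: [0.992, 0.125, 0.0, 0.0]
ft_force: [-0.3, -0.1, -1.1]
width: 0.0274
grip_force: 25.0
```

Emit:
carry_out --pt "0 0 0.03 0 0 0" --pt "0 0 0 0 0 0"

```text
time: 10.7
ee_pos: [0.5724, -0.2845, 0.0653]
eef_rot: [0.992, 0.125, 0.001, -0.0]
ft_force: [-2.6, 2.9, 9.3]
width: 0.0275
grip_force: 25.0
```

Emit:
carry_out --pt "0 0 0 0 0 0" --pt "0 0 0 0 0 0" --pt "0 0 0 0 0 0" --pt "0 0 0 0 0 0" --fingers 46

```text
time: 11.2
ee_pos: [0.5719, -0.2844, 0.064]
eef_rot: [0.992, 0.125, -0.0, -0.0]
ft_force: [0.9, 0.9, 0.5]
width: 0.0451
grip_force: 0.0
```

Emit:
carry_out --pt "0 0 -0.3 0 0 0" --pt "0 0 -0.6 0 0 0" --pt "0 0 -0.8 0 0 0" --pt "0 0 -0.8 0 0 0" --pt "0 0 -0.8 0 0 0" --pt "0 0 0 0 0 0"

```text
time: 11.95
ee_pos: [0.5731, -0.2854, 0.1996]
eef_rot: [0.992, 0.125, 0.002, 0.001]
ft_force: [-0.0, -0.7, -0.4]
width: 0.0459
grip_force: 0.0
```

Run:
```python
from h import *
e=np.array([np.cos(np.radians(14.35)),np.sin(np.radians(14.35))]); n=np.array([-e[1],e[0]])
c=cam('scene'); W=cloud(c); d=W[...,:2]-[.570,-.2825]; x,y,z=d@e,d@n,W[...,2]
for y0 in(0,-.078):
    m=(z>.05)&(z<.1)&(abs(x)<.035)&(abs(y-y0)<.03); print(y0,m.sum(),'top z',np.percentile(z[m],[90,98]).round(4),'x',np.percentile(x[m],[2,98]).round(4),'y',np.percentile(y[m],[2,98]).round(4))
a=cv2.resize(c['pixels'][150:250,170:290],(600,500),interpolation=cv2.INTER_CUBIC)
cv2.imwrite('pics/s2.png',cv2.convertScaleAbs(a[:,:,::-1],alpha=1.6))
# lever geometry from top0 by paddle mask
t=dict(np.load('top0.npz')); W=cloud(t); z=W[...,2]; hs=t['pixels'].max(-1)
m=(hs<45)&(z>.08)&(z<.1)&(abs(W[...,0]-.436)<.06)&(abs(W[...,1]-.295)<.06)
q=W[m][:,:2]*1000; print('paddle',cv2.minAreaRect(q.astype(np.float32)),m.sum(),np.median(z[m]), 'mean',W[m].mean(0).round(4))
m=(z>.06)&(z<.075)&(abs(W[...,0]-.44)<.05)&(W[...,1]>.33)&(W[...,1]<.40); print('post',W[m].mean(0).round(4),m.sum())
togo(.436,.295,.2,0)
```

```text
0 199 top z [0.0869 0.088 ] x [-0.0174  0.0253] y [-0.016   0.0106]
-0.078 134 top z [0.0865 0.0875] x [-0.0188  0.0266] y [-0.0879 -0.0727]
paddle ((434.9208984375, 298.1638488769531), (61.09054183959961, 47.020751953125), 79.54867553710938) 526 0.08942111305376882 mean [0.4344 0.2965 0.0893]
post [0.4438 0.3587 0.0671] 21
pos [ 0.5725 -0.2848  0.1977] yaw_y -75.63 tilt [ 2.4e-03 -6.0e-04 -1.0e+00] t 12.0 F [ 0.2  0.7 -1. ]
after turn: x 14.496 y -3.412 z -0.059 units; turn z -9.454 units
```

View pics/s2.png

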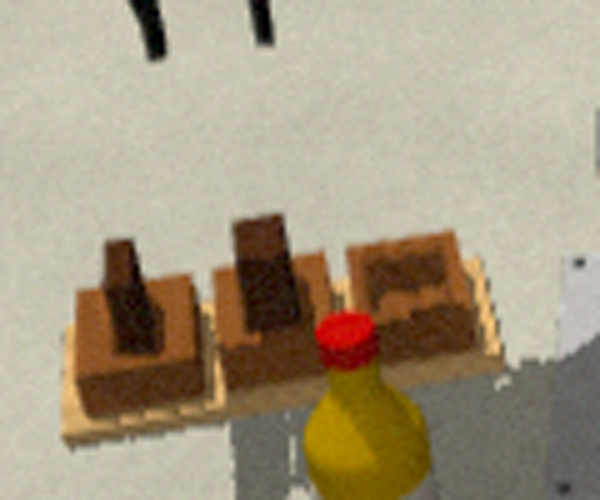

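The block (265,275) stands in its pocket as tall as the thin one, with its top at 87 mm, and it is released. Next is the lever.

Emit:
carry_out --pt "0 0 0 0 0 -0.9" --pt "0 0 0 0 0 -0.9" --pt "0 0 0 0 0 -0.9" --pt "0 0 0 0 0 -0.9" --pt "0 0 0 0 0 -0.9" --pt "0 0 0 0 0 -0.9" --pt "0 0 0 0 0 -0.9" --pt "0 0 0 0 0 -0.9" --pt "0 0 0 0 0 -0.95" --fingers 0 --force 20

```text
time: 13.12
ee_pos: [0.5715, -0.2841, 0.1951]
eef_rot: [0.767, 0.642, -0.0, -0.001]
ft_force: [-0.1, -0.6, -0.4]
width: 0.0004
grip_force: 0.0
```

Emit:
carry_out --pt "0.9 -0.4 0 0 0 0" --pt "0.9 -0.4 0 0 0 0" --pt "0.9 -0.4 0 0 0 0" --pt "0.9 -0.4 0 0 0 0" --pt "0.9 -0.4 0 0 0 0" --pt "0.9 -0.4 0 0 0 0" --pt "0.9 -0.4 0 0 0 0" --pt "0.9 -0.4 0 0 0 0" --pt "0.9 -0.4 0 0 0 0" --pt "0.9 -0.4 0 0 0 0" --pt "0.9 -0.4 0 0 0 0" --pt "0.9 -0.4 0 0 0 0" --pt "0.9 -0.4 0 0 0 0" --pt "0.9 -0.4 0 0 0 0" --pt "0.9 -0.4 0 0 0 0" --pt "0.2 -0.05 0 0 0 0" --pt "0 0 0.6 0 0 0" --pt "0 0 0.6 0 0 0" --pt "0 0 0.6 0 0 0" --pt "0 0 0 0 0 0"

```text
time: 15.62
ee_pos: [0.4323, 0.2966, 0.1223]
eef_rot: [0.769, 0.64, -0.002, 0.0]
ft_force: [-0.6, -0.1, -0.1]
width: 0.0006
grip_force: 0.0
```

```bash
python3 -c "
from h import *
togo(.434,.298,.107,-10.45)"
```

```text
pos [0.4323 0.2966 0.1223] yaw_y -10.48 tilt [-0.003  -0.0029 -1.    ] t 15.625 F [-0.6 -0.1 -0.1]
after turn: x 0.043 y 0.036 z 0.382 units; turn z -0.003 units
```

Emit:
carry_out --pt "0.04 0.04 0.25 0 0 0" --pt "0 0 0.15 0 0 0" --pt "0 0 0.15 0 0 0" --pt "0 0 0.12 0 0 0" --pt "0 0 0.1 0 0 0" --pt "0 0 0.06 0 0 0" --pt "0 0 0 0 0 0" --pt "0 0 0 0 0 0"

```text
time: 16.62
ee_pos: [0.4351, 0.2997, 0.0911]
eef_rot: [0.768, 0.64, 0.0, -0.0]
ft_force: [-0.7, 0.0, 0.7]
width: 0.0004
grip_force: 0.0
```

```bash
cat > lev.py <<'E'
import sys
from h import *
togo(.434,.298,.084,-10.45)
e=np.array([np.cos(np.radians(-10.45)),np.sin(np.radians(-10.45))]); n=np.array([-e[1],e[0]])
for f in('scene','top'):
    c=cam(f); W=cloud(c); d=W[...,:2]-[.434,.298]; x,y,z=d@e,d@n,W[...,2]
    # the paddle's free areas either side of the fingers, and the post
    for nm,a,b in(('-y',-.028,-.017),('+y',.017,.028)):
        m=(abs(x)<.022)&(y>a)&(y<b)&(z>.04)&(z<.095); print(f,nm,m.sum(),'z at x=0',np.polyfit(x[m],z[m],1).round(3) if m.sum()>5 else '')
    m=(abs(x)<.02)&(abs(y-.062)<.012)&(z>.05); print(' post z',np.percentile(z[m],[50,95]).round(4) if m.any() else '',m.sum())
    if f=='scene': cv2.imwrite(f'pics/{sys.argv[1]}.png',cv2.convertScaleAbs(cv2.resize(c['pixels'][140:250,370:470],(545,600),interpolation=cv2.INTER_CUBIC)[:,:,::-1],alpha=1.6))
E
python3 lev.py l1
```

```text
pos [0.4351 0.2997 0.0911] yaw_y -10.42 tilt [ 2.e-04  3.e-04 -1.e+00] t 16.625 F [-0.7  0.   0.7]
after turn: x -0.047 y -0.019 z 0.178 units; turn z 0.004 units
scene -y 38 z at x=0 [-0.171  0.09 ]
scene +y 37 z at x=0 [-0.166  0.088]
 post z [0.4605 0.4931] 194
top -y 94 z at x=0 [-0.164  0.089]
top +y 1 z at x=0 
 post z [0.4901 0.5013] 160
```

View pics/l1.png

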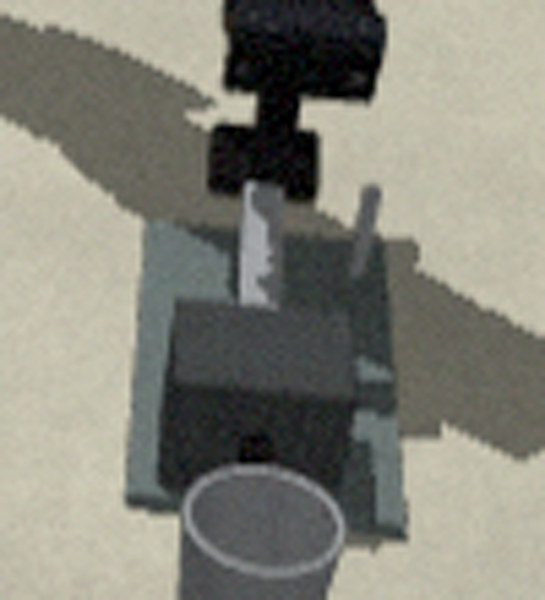

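The lever (260,240) and paddle (265,160) appear unmoved and the force is about 0, although the fingertips should be about 13 mm below the paddle's top. I'll check where the tips are relative to the paddle.

Run:
```python
from h import *
e=np.array([np.cos(np.radians(-10.45)),np.sin(np.radians(-10.45))]); n=np.array([-e[1],e[0]])
s=read_state(); print(s['ft_force'],s['joint_torque'].round(1),s['width'])
for f in('scene','top'):
    c=cam(f); W=cloud(c); d=W[...,:2]-[.434,.298]; x,y,z=d@e,d@n,W[...,2]
    for lo in np.arange(.04,.15,.01):
        m=(z>lo)&(z<=lo+.01)&(abs(x)<.06)&(abs(y)<.045)
        if m.sum()>2: print(f,lo.round(2),m.sum(),'x',x[m].min().round(3),x[m].max().round(3),'y',y[m].min().round(3),y[m].max().round(3),'med',np.median(x[m]).round(3),np.median(y[m]).round(3))
    # pixel of predicted tip
    M=R.from_quat(s['eef_rot']).as_matrix(); t=s['ee_pos']+M[:,2]*.014; q=c['R'].T@(t-c['p']); u,v=c['fx']*q[0]/q[2]+c['cx'],c['fy']*q[1]/q[2]+c['cy']
    print('tip px',u.round(1),v.round(1),'q z',q[2].round(3),'range there',c['range_z'][int(v)-8:int(v)+6:2,int(round(u))].round(3))
```

```text
[-0.20006271 -0.03181595 -0.2143992 ] [ -0.  -49.4   1.7 -35.   -0.1  -0.   -0. ] 0.0006563860222612207
scene 0.07 52 x 0.02 0.059 y -0.032 0.025 med 0.032 -0.005
scene 0.08 180 x -0.02 0.055 y -0.033 0.028 med 0.018 -0.003
scene 0.09 72 x -0.023 0.016 y -0.031 0.024 med -0.01 -0.009
scene 0.1 3 x 0.009 0.011 y -0.009 0.009 med 0.01 -0.0
scene 0.11 23 x 0.008 0.014 y -0.01 0.011 med 0.011 -0.0
scene 0.12 21 x -0.004 0.014 y -0.011 0.01 med 0.011 -0.002
scene 0.13 7 x 0.009 0.015 y -0.009 0.009 med 0.012 -0.0
tip px 419.1 171.2 q z 1.204 range there [1.175 1.204 1.202 1.19  1.19  1.18  1.181]
top 0.07 73 x -0.016 0.06 y -0.03 0.009 med 0.048 -0.005
top 0.08 227 x -0.026 0.059 y -0.03 0.022 med 0.018 -0.011
top 0.09 129 x -0.024 0.02 y -0.03 0.003 med -0.014 -0.015
tip px 201.0 265.9 q z 0.863 range there [0.857 0.748 0.752 0.753 0.753 0.758 0.849]
```

The fingers are over the paddle (x +0.01, y 0), and the tips stand higher than the nominal overhang. I'll feel downward in small steps.

Emit:
carry_out --pt "-0.04 -0.02 0.06 0 0 0" --pt "0 0 0.06 0 0 0" --pt "0 0 0 0 0 0" --pt "0 0 0 0 0 0"

```text
time: 17.32
ee_pos: [0.4339, 0.2982, 0.0861]
eef_rot: [0.768, 0.64, 0.0, -0.0]
ft_force: [0.4, -0.2, 0.3]
width: -0.0
grip_force: 0.0
```

Emit:
carry_out --pt "0 0 0.06 0 0 0" --pt "0 0 0.06 0 0 0" --pt "0 0 0 0 0 0" --pt "0 0 0 0 0 0"

```text
time: 17.82
ee_pos: [0.4339, 0.2982, 0.0813]
eef_rot: [0.768, 0.64, 0.0, -0.0]
ft_force: [-0.4, 1.3, 0.1]
width: 0.0006
grip_force: 0.0
```

```bash
python3 lev.py l2
```

```text
pos [0.4339 0.2982 0.0813] yaw_y -10.42 tilt [-0.e+00  1.e-04 -1.e+00] t 17.825 F [-0.4  1.3  0.1]
after turn: x -0.005 y 0.003 z -0.066 units; turn z 0.004 units
scene -y 36 z at x=0 [-0.117  0.09 ]
scene +y 35 z at x=0 [-0.195  0.089]
 post z [0.4512 0.4823] 169
top -y 91 z at x=0 [-0.147  0.09 ]
top +y 0 z at x=0 
 post z [0.4788 0.4904] 125
```

View pics/l2.png

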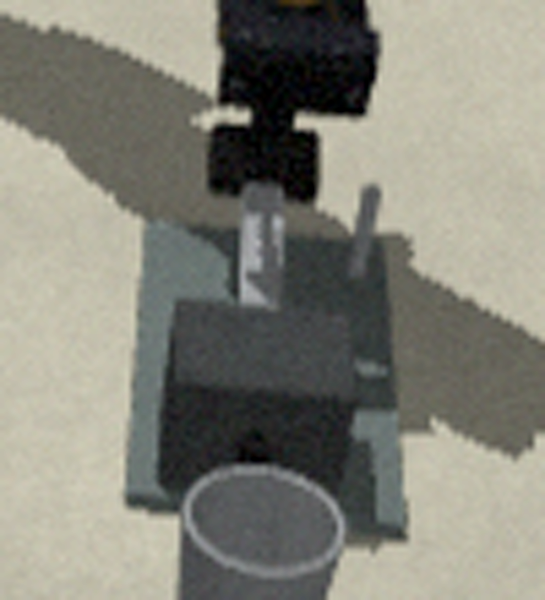

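The paddle (265,160) is still up and there is no force. I'll measure the height of the finger's lowest visible point, and of the gripper's body, directly.

Run:
```python
from h import *
e=np.array([np.cos(np.radians(-10.45)),np.sin(np.radians(-10.45))]); n=np.array([-e[1],e[0]])
c=cam('scene'); W=cloud(c); d=W[...,:2]-[.434,.298]; x,y,z=d@e,d@n,W[...,2]
for v in range(150,184):
    print(v,' '.join('%s'%tuple((W[v,u,2]*1000).round(0)[None].astype(int)) + '/%d'%(x[v,u]*1000) for u in (412,416,418,420,422,426)), c['pixels'][v,419])
```

```text
150 202/92 205/95 205/94 206/95 205/93 208/97 [0 0 0]
151 201/95 202/96 203/96 202/94 203/95 204/95 [ 4 10 12]
152 197/94 197/92 198/93 196/89 200/95 202/96 [ 6  7 10]
153 195/96 194/93 195/93 193/89 198/96 199/96 [0 1 1]
154 186/86 188/87 192/93 191/91 193/93 194/93 [12  6 13]
155 183/87 183/85 184/84 184/85 185/85 187/87 [0 8 9]
156 180/86 181/86 181/85 181/85 184/89 184/87 [ 5 15 11]
157 178/88 179/88 179/87 179/87 179/86 182/88 [1 5 0]
158 175/89 175/87 177/90 176/87 177/87 178/88 [0 0 0]
159 171/86 172/88 172/87 174/89 173/85 175/88 [4 8 0]
160 -1/-191 170/88 170/89 171/88 171/88 170/84 [0 0 0]
161 -2/-186 118/9 118/8 118/7 122/12 -1/-192 [0 0 0]
162 -2/-178 113/7 115/8 115/8 117/9 -3/-188 [3 0 6]
163 92/-18 112/10 114/13 113/10 114/11 1/-175 [8 6 0]
164 93/-12 108/10 107/7 109/9 111/11 92/-20 [10 12  3]
165 93/-6 103/7 104/8 105/8 104/6 91/-15 [0 1 4]
166 92/-2 98/5 101/9 101/8 101/8 91/-10 [3 4 3]
167 89/-1 90/-1 89/-3 89/-4 98/8 91/-5 [11  8 16]
168 88/3 92/7 89/2 90/1 89/0 89/-1 [2 0 0]
169 88/8 87/5 87/4 91/9 89/4 89/3 [ 5  8 11]
170 87/13 87/10 89/12 88/10 89/10 88/7 [0 0 2]
171 88/19 87/16 86/14 86/13 88/14 89/14 [ 8 12  7]
172 86/22 86/20 84/16 88/21 86/17 86/15 [ 4  1 10]
173 83/22 85/24 86/25 87/25 86/22 86/20 [29 27 31]
174 78/21 83/27 82/23 83/24 84/25 86/27 [45 50 49]
175 75/22 82/30 81/28 83/30 78/21 82/25 [56 56 59]
176 0/-85 83/37 82/36 81/33 74/21 76/22 [55 56 57]
177 0/-80 81/39 80/38 83/40 -2/-87 73/22 [55 58 57]
178 -1/-75 80/44 79/41 81/43 0/-79 -2/-85 [52 57 56]
179 -2/-70 80/49 80/49 78/45 -2/-76 -1/-76 [57 56 57]
180 -2/-65 79/53 79/52 79/51 -3/-71 -2/-72 [55 57 58]
181 -1/-57 77/55 78/56 80/57 -1/-63 -1/-65 [54 55 56]
182 10/-35 79/63 77/60 78/59 -3/-59 -1/-59 [55 59 58]
183 10/-29 77/66 74/60 76/63 11/-33 -4/-57 [57 56 57]
```

By the depth image the fingertips are at about z 0.097 with TCP z at 0.081, so the tips stand about 16 mm above the TCP, not 14 mm ahead of it. The body is high by a similar amount. Contact is then due at TCP z ≈ 0.075 and the middle position at about 0.054. I'll go on by force and paddle height.

Emit:
carry_out --pt "0 0 0.06 0 0 0" --pt "0 0 0.06 0 0 0" --pt "0 0 0.06 0 0 0" --pt "0 0 0.06 0 0 0" --pt "0 0 0 0 0 0" --pt "0 0 0 0 0 0"

```text
time: 18.73
ee_pos: [0.4339, 0.2983, 0.0719]
eef_rot: [0.768, 0.64, 0.0, -0.0]
ft_force: [-2.2, 0.5, 4.6]
width: 0.0002
grip_force: 1.9
```

Emit:
carry_out --pt "0 0 0.08 0 0 0" --pt "0 0 0.08 0 0 0" --pt "0 0 0.08 0 0 0" --pt "0 0 0.08 0 0 0" --pt "0 0 0.08 0 0 0" --pt "0 0 0 0 0 0" --pt "0 0 0 0 0 0"

```text
time: 19.6
ee_pos: [0.4334, 0.2987, 0.056]
eef_rot: [0.768, 0.64, -0.0, -0.0]
ft_force: [-5.9, 0.6, 7.6]
width: 0.0005
grip_force: 3.8
```

```bash
python3 lev.py l3
```

```text
pos [0.4334 0.2987 0.056 ] yaw_y -10.39 tilt [-7.e-04  6.e-04 -1.e+00] t 19.6 F [-5.9  0.6  7.6]
after turn: x -0.015 y 0.019 z -0.700 units; turn z 0.008 units
scene -y 25 z at x=0 [-0.053  0.071]
scene +y 34 z at x=0 [-0.17  0.07]
 post z [0.4256 0.4568] 165
top -y 84 z at x=0 [-0.053  0.072]
top +y 0 z at x=0 
 post z [0.4541 0.4651] 126
```

View pics/l3.png

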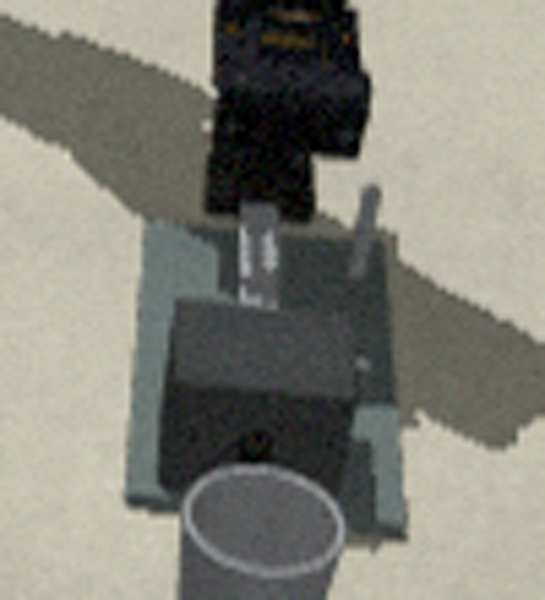

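The paddle (260,185) has come down: its top is now at 71–72 mm, nearly level with the post top (372,190). About 2 mm more is needed.

Emit:
carry_out --pt "0 0 0.05 0 0 0" --pt "0 0 0 0 0 0" --pt "0 0 0 0 0 0" --pt "0 0 0 0 0 0" --pt "0 0 0 0 0 0"

```text
time: 20.32
ee_pos: [0.4334, 0.2988, 0.0541]
eef_rot: [0.768, 0.64, 0.0, -0.0]
ft_force: [-5.7, -0.1, 7.9]
width: 0.0007
grip_force: 4.0
```

```bash
python3 lev.py l4
python3 - <<'E'
from h import *
e=np.array([np.cos(np.radians(14.35)),np.sin(np.radians(14.35))]); n=np.array([-e[1],e[0]])
W=cloud(cam('scene')); d=W[...,:2]-[.570,-.2825]; x,y,z=d@e,d@n,W[...,2]
m=(z>.05)&(z<.1)&(abs(x)<.035)&(abs(y)<.03); print('block top',np.percentile(z[m],[90,98]).round(4))
E
```

```text
pos [0.4334 0.2988 0.0541] yaw_y -10.39 tilt [-6.e-04  8.e-04 -1.e+00] t 20.325 F [-5.7 -0.1  7.9]
after turn: x -0.017 y 0.019 z -0.747 units; turn z 0.008 units
scene -y 38 z at x=0 [-0.2    0.069]
scene +y 36 z at x=0 [-0.078  0.069]
 post z [0.4235 0.4548] 165
top -y 86 z at x=0 [0.002 0.07 ]
top +y 0 z at x=0 
 post z [0.4523 0.4638] 126
block top [0.0864 0.0873]
```

Paddle top is at 69–70 mm, the middle position, and the block is home. Handing in.

```bash
python3 -c "
from h import *
print(r.close_job())"
```

```text
the job is handed in; nothing more can be done
None
```

The setting block is upright and fully down in its own (middle) pocket and released; the lever is held at its middle position (paddle top about 70 mm), and the job was handed in at about 20 s of the 54 s.

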